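# Seat the droppers and log the set

### The job

Close the three dropper bottles by pressing lightly straight down on their rubber bulbs with the fingertips, first red, then yellow, then blue, until each dropper is fully home, without squashing a bulb flat; then gently press the green key on the grey counter to log the set, and let it come up again. Pick nothing up: the bottles stay standing where they are, and everything else on the bench is left alone.

Things in the scene. Friction and masses are not known exactly. Their poses are not given: they have to be found in the camera images.
- red_bottle: Loose amber glass dropper bottle with a paper label band, 36 mm in diameter, glass 55 mm tall to the shoulder, 0.14 kg, standing upright on the bench, with a red push-in dropper. Origin: centre of its underside; z is up.
- red_dropper (a joint): How far the red dropper (ribbed collar 28 mm in diameter, 16 mm tall, carrying the bulb) has been pushed down into its bottle, m: 0 = standing 10 mm proud, 0.010 = fully home. It starts at 0 to 0.003. It slides at about 2 N and stays where it is left.
- red_bulb (a joint): How far the red rubber bulb on the dropper is squashed down, m: 0 = not at all, 0.012 = flat. It springs back: it begins to give at 3 N, so only once the dropper is home, then 0.5 N more per mm (9 N flat).
- red_top (a point): Centre of the top of the red rubber bulb (22 mm wide, 30 mm tall, top about 16 mm across): 114 mm above the bench with the dropper fully proud, 104 mm when home. Press here, straight down.
- yellow_bottle: Loose amber glass dropper bottle with a paper label band, 36 mm in diameter, glass 55 mm tall to the shoulder, 0.14 kg, standing upright on the bench, with a yellow push-in dropper. Origin: centre of its underside; z is up.
- yellow_dropper (a joint): How far the yellow dropper (ribbed collar 28 mm in diameter, 16 mm tall, carrying the bulb) has been pushed down into its bottle, m: 0 = standing 10 mm proud, 0.010 = fully home. It starts at 0 to 0.003. It slides at about 2 N and stays where it is left.
- yellow_bulb (a joint): How far the yellow rubber bulb on the dropper is squashed down, m: 0 = not at all, 0.012 = flat. It springs back: it begins to give at 3 N, so only once the dropper is home, then 0.5 N more per mm (9 N flat).
- yellow_top (a point): Centre of the top of the yellow rubber bulb (22 mm wide, 30 mm tall, top about 16 mm across): 114 mm above the bench with the dropper fully proud, 104 mm when home. Press here, straight down.
- blue_bottle: Loose amber glass dropper bottle with a paper label band, 36 mm in diameter, glass 55 mm tall to the shoulder, 0.14 kg, standing upright on the bench, with a blue push-in dropper. Origin: centre of its underside; z is up.
- blue_dropper (a joint): How far the blue dropper (ribbed collar 28 mm in diameter, 16 mm tall, carrying the bulb) has been pushed down into its bottle, m: 0 = standing 10 mm proud, 0.010 = fully home. It starts at 0 to 0.003. It slides at about 2 N and stays where it is left.
- blue_bulb (a joint): How far the blue rubber bulb on the dropper is squashed down, m: 0 = not at all, 0.012 = flat. It springs back: it begins to give at 3 N, so only once the dropper is home, then 0.5 N more per mm (9 N flat).
- blue_top (a point): Centre of the top of the blue rubber bulb (22 mm wide, 30 mm tall, top about 16 mm across): 114 mm above the bench with the dropper fully proud, 104 mm when home. Press here, straight down.
- counter: Grey tally counter, fixed to the bench, 75 (x) by 95 (y) by 30 mm tall, with a black display strip on the +x part of its top. Origin: centre of its underside.
- log_key (a joint): Travel of the round green key on the counter, m: 0 = up, 0.006 = fully down (5 N; begins to move at 1.5 N). Springs back up. It counts when pressed past about two thirds.
- log_key_top (a point): Centre of the top of the green key (26 mm in diameter, in a round black collar 42 mm in diameter), 52 mm above the bench when up; it lies 12 mm to -x of the counter's origin, in the counter's frame.
- white_bottle: Loose amber dropper bottle like the others but with a white dropper that is already home; 36 mm in diameter, 104 mm tall. Leave alone. Origin: centre of its underside.
- reagent_jar: Loose amber jar with a black lid, 60 mm in diameter, 105 mm tall. Leave alone. Origin: centre of its underside.
- beaker: Loose empty glass beaker, 64 mm in diameter, 85 mm tall. Leave alone. Origin: centre of its underside.
- petri_dish: Loose white covered petri dish, 93 mm in diameter, 15 mm tall. Leave alone. Origin: centre of its underside.
- marker: Loose white marker pen with a blue cap, 135 by 12 by 12 mm, lying. Leave alone. Origin: centre of its underside.
- balance_weight: Loose brass balance weight with a knob, 28 mm in diameter, 41 mm tall. Leave alone. Origin: centre of its underside.
There are look-alikes about, which are no part of the job. Leave any turquoise look-alike of the red_bottle alone.

How it is judged:
On the way, in this order (a step that is already met when the one before it is completed fails the run):
1. the red dropper is pressed home (value of joint red_dropper above 0.008 m), for 0.1 s.
2. the yellow dropper is pressed home (value of joint yellow_dropper above 0.008 m), for 0.1 s.
3. the blue dropper is pressed home (value of joint blue_dropper above 0.008 m), for 0.1 s.
4. the green key is pressed (value of joint log_key above 0.004 m).
At the end, for the whole second after the job is handed in: Droppers down at least 8 of 10 mm, bulbs sprung back (under 2 mm); bottles at rest on the bench, upright within 0.1 rad, within 25 mm of their start; the green key, pressed 4 mm or more after that, is up again (under 2 mm); all other loose things within 20 mm of their start (value of joint each of red_dropper, yellow_dropper, blue_dropper above 0.008 m and value of joint each of red_bulb, yellow_bulb, blue_bulb, log_key below 0.002 m and angle between each of red_bottle, yellow_bottle, blue_bottle's own z axis and vertical below 0.1 rad and distance of each of red_bottle, yellow_bottle, blue_bottle from where it was at the start of the episode below 0.025 m and height (world z) of each of red_bottle, yellow_bottle, blue_bottle below 0.006 m and linear speed of each of red_bottle, yellow_bottle, blue_bottle below 0.02 m/s and distance of each of white_bottle, reagent_jar, beaker, petri_dish, marker, balance_weight from where it was at the start of the episode below 0.02 m); the robot touches nothing.
It fails at once if a dropper is pushed down, or the green key pressed, out of order ((value of joint yellow_dropper above 0.006 m and value of joint red_dropper below 0.0075 m) or (value of joint blue_dropper above 0.006 m and value of joint yellow_dropper below 0.0075 m) or (value of joint log_key above 0.003 m and value of joint blue_dropper below 0.0075 m)).
It fails at once if a bulb is squashed flat (over 10.5 of 12 mm) (value of joint any of red_bulb, yellow_bulb, blue_bulb above 0.0105 m).
It fails at once if a coloured bottle is pressed with over 15 N, or the counter with over 30 N (contact force between any of the arm, the fingers and red_bottle above 15 N or contact force between any of the arm, the fingers and yellow_bottle above 15 N or contact force between any of the arm, the fingers and blue_bottle above 15 N or contact force between any of the arm, the fingers and counter above 30 N).
It fails at once if a coloured bottle is lifted 8 mm, tipped or shoved over 30 mm ((height (world z) of red_bottle above 0.008 m or angle between red_bottle's own z axis and vertical above 0.25 rad or distance of red_bottle from where it was at the start of the episode above 0.03 m) or (height (world z) of yellow_bottle above 0.008 m or angle between yellow_bottle's own z axis and vertical above 0.25 rad or distance of yellow_bottle from where it was at the start of the episode above 0.03 m) or (height (world z) of blue_bottle above 0.008 m or angle between blue_bottle's own z axis and vertical above 0.25 rad or distance of blue_bottle from where it was at the start of the episode above 0.03 m)).
It fails at once if another thing on the bench is moved over 20 mm (distance of any of white_bottle, reagent_jar, beaker, petri_dish, marker, balance_weight from where it was at the start of the episode above 0.02 m).
It also fails if it takes over 58 s, if anything falls off the work surface, if the arm or the gripper's body presses on something with over 40 N, if the wrist force passes 120 N, or if a joint passes its speed limit or range.

### The arm

A 6-joint arm with a two-finger parallel gripper is mounted at the origin on the work surface. World frame = base frame: x ahead of the robot, y to its left, z up, the work surface at z = 0. Lengths are in m, angles in rad, forces in N, time in s.
With the tool pointing down it reaches from about 0.25 to 0.775 m from the base axis. Payload 4 kg.
Tool frame: the origin (TCP) lies at the very end of the fingers, on their centre line; the grasp point (between the pads) lies 19 mm behind it; x points along the fingers, y is the direction in which the jaws open and shut, and the axes are right-handed (so a half turn about x gives the same grasp; the last joint's range is limited). The gripper opens to 94 mm and grips with 3 to 60 N. Pads are 16 mm wide; open, the fingers measure 119 mm over their backs; the gripper's body (75 mm by 177 mm) begins 78 mm behind the grasp point.
Start: joints at [-1.4, 0.087, 1.371, -0, 1.684, -0.103], TCP at [0.149, -0.53, 0.206] pointing down, gripper open.
Joint ranges: [-3.1, 3.1], [-0.76, 2.03], [0.27, 2.55], [-1.08, 4.22], [0.17, 2.65], [-2.57, 2.57]. Speed limits (rad/s): [2.79, 2.79, 3.14, 3.14, 3.14, 3.14].

### API

Orientations are given as [roll, pitch, yaw] about the fixed x, y, z axes, in that order (R = Rz(yaw) Ry(pitch) Rx(roll)).
In Python, from bench import robot gives the robot as it stands.
- The arm moves only by the tool carry_out, never from a script. Its argument "targets" is a list of rows, each a list of 5 numbers: the closure, from 0 (fully open) to 1 (shut), then the shift along the tool's x, y, z in cm, then the turn about the tool's x in degrees. In form: [[fingers, tx, ty, tz, turn], ...]. A call has 1 to 20 rows; each row shifts and turns the commanded pose from where the row before left it, along the tool's axes as they then stand; what a row does not reach is not made up. A row lasts 1/10 s, in which the tool goes at most 50 mm and 8.59 degrees, less where a joint would pass 70% of its speed; a pose out of reach is approached as far as the arm can. A call is refused whole if a number of a shift passes 5 or a number of a turn 8.59, either way. A call with a gripper value outside its range is refused whole. The fingers move at their own pace and stop on an object; the grip force is fixed at half the most. Time passes only in rows, so rows that do not move let the fingers close. It gives the time, the measured TCP pose, the force and the opening at its end, in the units of the state.
- robot.get_obs(): the state, without advancing time (a new reading comes with each control period).
- robot.snapshot(name): name is "scene" or "top" or "wrist"; returns a dict with "image" (480x640x3 uint8, red, green, blue), "camera_matrix" (3x3 intrinsics, pixels), "distortion" ([k1, k2, p1, p2, k3] as OpenCV has them; the pictures are not rectified), "pose" (4x4, takes a point from camera to world coordinates). Camera axes: x right, y up, looking along -z (the intrinsics and any distortion apply to the point x, -y, -z); pixel columns grow to the right and rows downward; lengths in m; the calibration is good to about 2 mm. A picture is of the moment at which its call begins. There is no depth.
- robot.close_job(): hands the job in, once; it reports no verdict.
The state is a dict: "time": time; "joint_positions": joint angles; "qvel": joint speeds; "joint_torque": joint torques, N m; "tool_pos": TCP position; "ee_rot": TCP orientation; "wrist_force": force on the tool from outside, world axes, zero at the start; "wrist_torque": the same for the moment, N m; "width": finger opening in m.
Only numpy, scipy, OpenCV 4.12 (cv2) and the standard library are available. Lean on these libraries where they do the work, as an engineer would, in place of code of your own. Each camera call takes 0.05 s, during which the arm holds its last target. There are 200 camera calls.

## Working session

There is one attempt and no reset: what is moved stays moved. The work goes in short steps, Python scripts to look and compute and a tool call to move; the robot and the scene stay as the last step left them, time stands still between calls to the robot, and variables do not carry over. Pictures are saved under pics/ and viewed, about 8 in all and at most 12, crops included, and the job is handed in when it is done.

Besides the shell and the picture viewer there is one more tool, called by a JSON object that holds its "api" and its "payload", one argument or row to a line. carry_out: Moves the arm, as the interface text tells. Its arguments: {"type":"object","properties":{"targets":{"type":"array","items":{"type":"array","items":{"type":"number"}}}},"required":["targets"]}

```bash
mkdir -p pics
python3 - <<'E'
from bench import robot
import cv2,numpy as np,pickle
o=robot.get_obs();print({k:np.round(v,3).tolist() for k,v in o.items()})
S={}
for n in("scene","top"):
    s=robot.snapshot(n);S[n]=s;cv2.imwrite(f"pics/{n}0.png",s["image"][:,:,::-1]);print(n,np.round(s["camera_matrix"],1).tolist(),s["distortion"],np.round(s["pose"],3).tolist())
pickle.dump(S,open("s0.pkl","wb"))
E
```

```text
{'time': 0.0, 'joint_positions': [-1.4, 0.088, 1.372, -0.0, 1.684, -0.103], 'qvel': [-0.001, 0.001, -0.001, 0.002, -0.0, 0.001], 'joint_torque': [-0.001, -34.017, -30.243, 0.072, 0.033, -0.0], 'tool_pos': [0.149, -0.529, 0.204], 'ee_rot': [-1.664, 1.569, 1.751], 'wrist_force': [-0.539, -0.271, 0.206], 'wrist_torque': [-0.047, -0.008, -0.013], 'width': 0.094}
scene [[557.1, 0.0, 316.2], [0.0, 557.1, 235.3], [0.0, 0.0, 1.0]] [0.03172448 0.         0.         0.         0.        ] [[-0.128, -0.502, 0.855, 1.441], [0.992, -0.082, 0.1, 0.101], [0.02, 0.861, 0.509, 0.642], [0.0, 0.0, 0.0, 1.0]]
top [[523.9, 0.0, 316.0], [0.0, 523.9, 243.8], [0.0, 0.0, 1.0]] [-0.07674324  0.          0.          0.          0.        ] [[0.004, 0.986, -0.169, 0.397], [-1.0, 0.005, 0.009, 0.024], [0.01, 0.169, 0.986, 1.049], [0.0, 0.0, 0.0, 1.0]]
```

View pics/scene0.png

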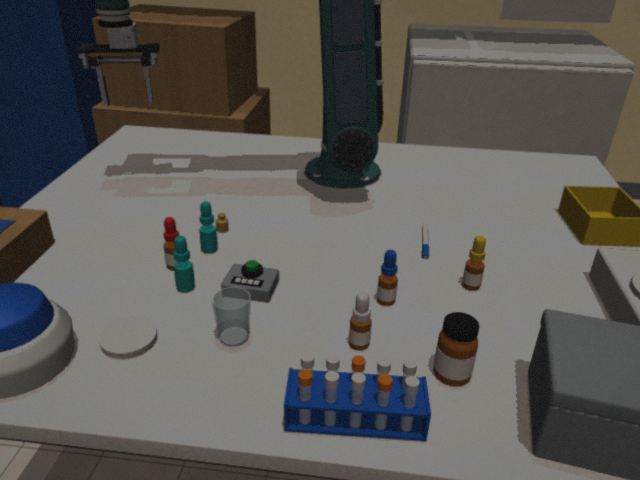

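View pics/top0.png

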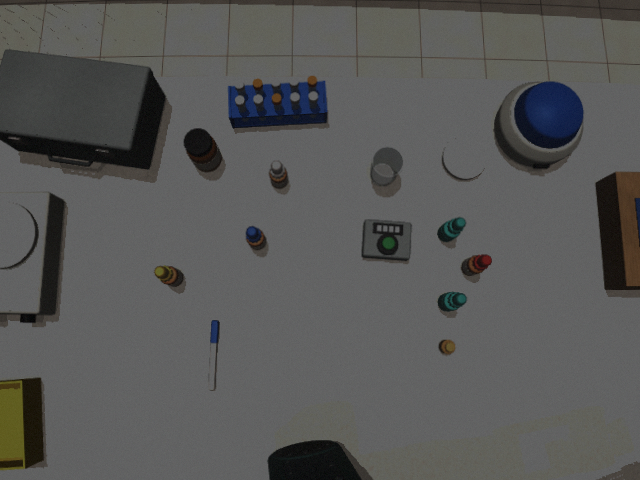

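The scene view shows the red dropper at (170,240), blue at (389,262) and yellow at (478,247). The top view has the red bulb at (484,261), yellow at (160,272), blue at (253,232) and the green key at (388,244).

What could be mistaken for the targets, by top-view pixel:
- **Red:** turquoise look-alikes (453,227) and (455,300), orange tube caps (258,84) and (311,80).
- **Yellow:** brass weight (447,347), yellow tray (10,425).
- **Blue:** marker cap (215,330), tube rack (278,105), blue dome (550,113).
- **Blue, yellow or red:** white bottle (278,170).
- **Green key:** the turquoise droppers.

By the description I choose red (484,261), yellow (160,272), blue (253,232) and key (388,244).

```bash
cat > h.py <<'E'
import cv2,numpy as np,pickle
def mask(im,c):
    h=cv2.cvtColor(im,cv2.COLOR_RGB2HSV);R=cv2.inRange
    return {'red':lambda:R(h,(0,170,60),(4,255,255))|R(h,(172,170,60),(180,255,255)),'yellow':lambda:R(h,(22,150,60),(32,255,255)),
     'blue':lambda:R(h,(105,150,50),(125,255,255)),'green':lambda:R(h,(50,120,30),(75,255,255))}[c]()
def blob(im,c,p,r=28):
    m=mask(im,c);z=np.zeros_like(m);cv2.circle(z,p,r,255,-1);m&=z
    cs,_=cv2.findContours(m,cv2.RETR_EXTERNAL,cv2.CHAIN_APPROX_NONE);k=max(cs,key=cv2.contourArea)
    M=cv2.moments(k);return np.array([M['m10']/M['m00'],M['m01']/M['m00']]),k[:,0,:],cv2.contourArea(k)
def ray(s,uv):
    x,y=cv2.undistortPoints(np.array([[uv]],float),s["camera_matrix"],s["distortion"])[0,0]
    d=s["pose"][:3,:3]@[x,-y,-1];return s["pose"][:3,3],d/np.linalg.norm(d)
def plane(s,uv,z):
    o,d=ray(s,uv);return o+d*(z-o[2])/d[2]
def tri(rs):
    A=sum(np.eye(3)-np.outer(d,d) for o,d in rs);b=sum((np.eye(3)-np.outer(d,d))@o for o,d in rs)
    p=np.linalg.solve(A,b);return p,[np.linalg.norm(np.cross(p-o,d)) for o,d in rs]
E
python3 - <<'E'
from h import *
S=pickle.load(open("s0.pkl","rb"))
P={'red':((170,238),(484,261)),'yellow':((478,247),(162,272)),'blue':((389,262),(253,233)),'green':((253,267),(388,244))}
for c,(a,b) in P.items():
    u,k,A=blob(S['scene']['image'],c,a);v,k2,B=blob(S['top']['image'],c,b,20)
    p,e=tri([ray(S['scene'],u),ray(S['top'],v)])
    top=k[k[:,1].argmin()]
    print(c,u.round(1),A,v.round(1),B,'tri',p.round(4),'err',np.round(e,4),'bbox',k.min(0),k.max(0),k2.min(0),k2.max(0))
im=S['top']['image'];sc=S['scene']['image']
row=[cv2.resize(i[y-35:y+35,x-35:x+35],(190,190),interpolation=cv2.INTER_CUBIC) for i,j in((sc,0),(im,1)) for x,y in[P[c][j] for c in P]]
cv2.imwrite("pics/c.png",cv2.convertScaleAbs(np.vstack([np.hstack(row[:4]),np.hstack(row[4:])]),alpha=1.6)[:,:,::-1])
E
```

```text
red [169.7 229.6] 187.5 [486.1 259.8] 53.0 tri [ 0.5325 -0.2999  0.0875] err [0.0039 0.0039] bbox [164 218] [177 241] [482 256] [490 264]
yellow [478.1 249. ] 224.0 [159.  270.9] 51.5 tri [0.5093 0.3035 0.0875] err [0.0022 0.0022] bbox [470 236] [484 260] [155 267] [163 275]
blue [389.2 263.3] 228.0 [251. 231.] 54.0 tri [0.5858 0.1359 0.0869] err [0.0008 0.0008] bbox [382 250] [395 275] [247 227] [255 235]
green [251.5 265.5] 92.5 [388.1 242.7] 101.5 tri [ 0.572  -0.1252  0.0457] err [0.0008 0.0008] bbox [245 261] [258 271] [382 237] [394 248]
```

View pics/c.png

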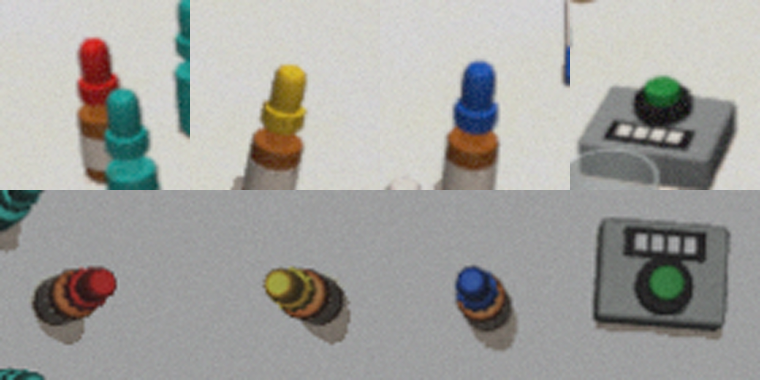

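The crops confirm the red, yellow and blue bulbs and the green key. The turquoise neighbour stands in front of red in the scene view. Next I work out the approach.

```bash
cat > go.py <<'E'
from bench import robot
import numpy as np
from scipy.spatial.transform import Rotation as R
def shift(t):
    o=robot.get_obs();return R.from_euler('xyz',o["ee_rot"]).as_matrix().T@(np.array(t)-o["tool_pos"])*100
E
python3 - <<'E'
from h import *;from go import *
S=pickle.load(open("s0.pkl","rb"))
for n,v,z in(('red',(486.1,259.8),.112),('yellow',(159,270.9),.112),('blue',(251,231),.112),('green',(388.1,242.7),.051)): print(n,plane(S['top'],v,z).round(4))
o=robot.get_obs();T=R.from_euler('xyz',o["ee_rot"]).as_matrix();print(T.round(3))
w=robot.snapshot("wrist");print(w["camera_matrix"][0,0],(T.T@(w["pose"][:3,3]-o["tool_pos"])).round(3),(T.T@w["pose"][:3,:3]).round(2).tolist())
print(shift((.53,-.30,.20)))
E
```

```text
red [ 0.5299 -0.2956  0.112 ]
yellow [0.5066 0.2986 0.112 ]
blue [0.5808 0.1338 0.112 ]
green [ 0.5712 -0.1252  0.051 ]
[[-0.     0.27  -0.963]
 [ 0.002 -0.963 -0.27 ]
 [-1.    -0.002 -0.   ]]
362.48296484660204 [-0.18  -0.    -0.068] [[-0.0, 0.24, -0.97], [1.0, 0.0, 0.0], [0.0, -0.97, -0.24]]
[  0.48383211 -11.74166725 -42.9101657 ]
```

{"api": "carry_out", "payload": {
  "targets": [
    [1,0,-0.73,-2.7,0],
    [1,0,-0.73,-2.7,0],
    [1,0,-0.73,-2.7,0],
    [1,0,-0.73,-2.7,0],
    [1,0,-0.73,-2.7,0],
    [1,0,-0.73,-2.7,0],
    [1,0,-0.73,-2.7,0],
    [1,0,-0.73,-2.7,0],
    [1,0,-0.73,-2.7,0],
    [1,0,-0.73,-2.7,0],
    [1,0,-0.73,-2.7,0],
    [1,0,-0.73,-2.7,0],
    [1,0,-0.73,-2.7,0],
    [1,0,0,0,0],
    [1,0,0,0,0]
  ]
}}

```text
time: 1.65
tool_pos: [0.4609, -0.343, 0.2049]
ee_rot: [-0.481, 1.569, 2.936]
wrist_force: [-1.1, -0.6, 0.6]
width: 0.0006
```

Run:
```python
from h import *;from go import *
w=robot.snapshot("wrist");pickle.dump(w,open("w1.pkl","wb"));cv2.imwrite("pics/w1.png",w["image"][:,:,::-1])
print(shift((.53,-.297,.20)),robot.get_obs()["wrist_force"],robot.get_obs()["width"])
```

```text
[ 0.50275149 -2.58911616 -7.95039787] [-0.25261537 -0.34017748 -0.61243783] 0.0010511181358004965
```

View pics/w1.png

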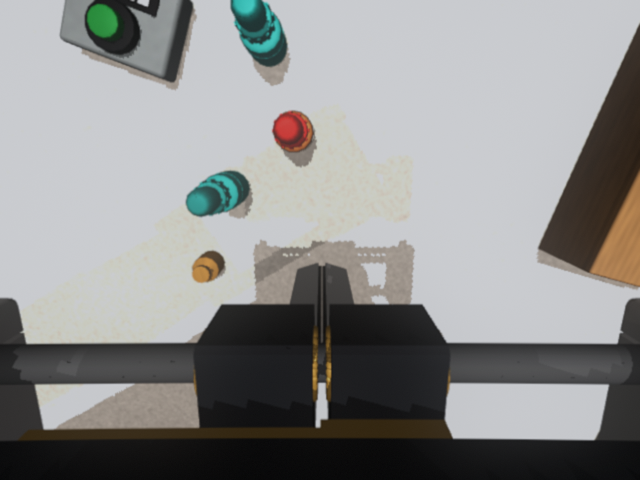

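The wrist view shows the red bulb at (292,128) nearly end-on, turquoise ones at (250,10) and (203,200), and the closed fingertips at (322,270). I'll move over red and look again.

{"api": "carry_out", "payload": {
  "targets": [
    [1,0,-0.65,-2.0,0],
    [1,0,-0.65,-2.0,0],
    [1,0,-0.65,-2.0,0],
    [1,0,-0.65,-2.0,0],
    [1,0,0,0,0],
    [1,0,0,0,0]
  ]
}}

```text
time: 2.3
tool_pos: [0.5301, -0.2974, 0.2053]
ee_rot: [0.188, 1.57, -2.68]
wrist_force: [-0.8, -0.2, 0.5]
width: 0.0008
```

```bash
cat >> h.py <<'E'
def topc(im,c,p,r=30):
    "centre of the bulb top: bright part of colour blob"
    u,k,A=blob(im,c,p,r);return u,A,cv2.minEnclosingCircle(k)
E
python3 - <<'E'
from h import *;from go import *
a=pickle.load(open("w1.pkl","rb"))
w=robot.snapshot("wrist");pickle.dump(w,open("w2.pkl","wb"))
m=mask(w["image"],'red');n,l,st,ce=cv2.connectedComponentsWithStats(m);i=1+st[1:,4].argmax()
print(st[i],ce[i])
u1=topc(a["image"],'red',(292,128));u2=topc(w["image"],'red',tuple(int(v) for v in ce[i]),40)
print(u1,u2)
S=pickle.load(open("s0.pkl","rb"))
print(tri([ray(a,u1[0]),ray(w,u2[0])]),tri([ray(a,u1[0]),ray(w,u2[0]),ray(S['top'],(486.1,259.8))]))
for s,u in((a,u1),(w,u2)):print([plane(s,u[0],z).round(4) for z in(.112,.10)])
x,y=map(int,ce[i]);cv2.imwrite("pics/w2.png",cv2.resize(w["image"][max(0,y-80):y+120,x-100:x+100],(600,600))[:,:,::-1])
E
```

```text
[310 222  23  23 392] [320.9005102  232.93112245]
(array([286.11400087, 127.18335501]), 384.5, ((286.0, 127.23809814453125), 11.866804122924805)) (array([320.90614887, 232.93989829]), 360.5, ((320.9545593261719, 232.86363220214844), 11.282529830932617))
(array([ 0.53161889, -0.29614542,  0.11071488]), [np.float64(4.0580593730057416e-05), np.float64(4.058059373005426e-05)]) (array([ 0.53105349, -0.29627646,  0.10906515]), [np.float64(0.0006610163280807521), np.float64(0.00019679446527434005), np.float64(0.000826499583553992)])
[array([ 0.5316, -0.2962,  0.112 ]), array([ 0.5318, -0.295 ,  0.1   ])]
[array([ 0.5319, -0.2961,  0.112 ]), array([ 0.5291, -0.2969,  0.1   ])]
```

View pics/w2.png

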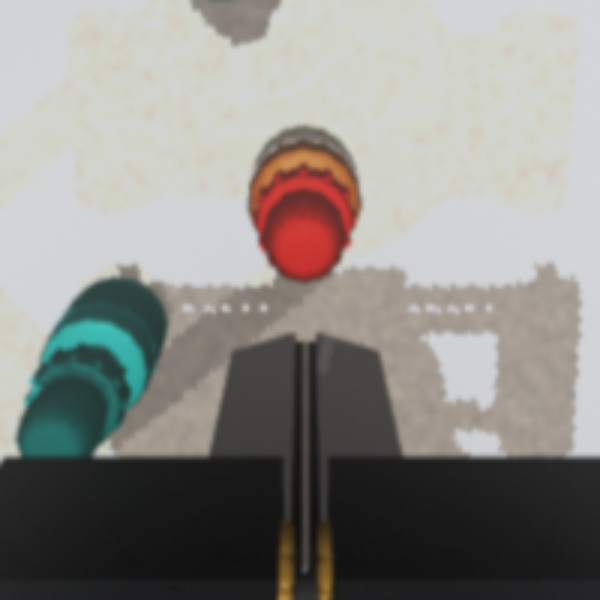

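Red top triangulates to (0.5317, -0.296, 0.111), which agrees with the text's 0.111–0.114. The crop shows the bulb under the fingertips with nothing between.

Run:
```python
from go import *
print(shift((.5317,-.296,.12)))
```

```text
[ 8.54745809 -0.10834994 -0.22376247]
```

{"api": "carry_out", "payload": {
  "targets": [
    [1,1.5,-0.1,-0.2,0],
    [1,2.0,0,0,0],
    [1,2.0,0,0,0],
    [1,1.5,0,0,0],
    [1,0.8,0,0,0],
    [1,0.2,0,0,0],
    [1,0,0,0,0],
    [1,0,0,0,0]
  ]
}}

```text
time: 3.15
tool_pos: [0.5332, -0.2956, 0.1267]
ee_rot: [2.219, 1.569, -0.649]
wrist_force: [-0.2, 0.1, -0.6]
width: 0.0004
```

Run:
```python
from go import *
print(shift((.5317,-.296,.112)),robot.get_obs()["tool_pos"],robot.get_obs()["wrist_force"])
```

```text
[1.46898261e+00 6.24103608e-04 1.55906252e-01] [ 0.53317309 -0.2955526   0.12669189] [-0.15482332  0.05112615 -0.60454594]
```

{"api": "carry_out", "payload": {
  "targets": [
    [1,0.4,0,0,0],
    [1,0.4,0,0,0],
    [1,0.2,0,0,0],
    [1,0.2,0,0,0],
    [1,0.2,0,0,0],
    [1,0.2,0,0,0],
    [1,0.2,0,0,0],
    [1,0.2,0,0,0],
    [1,0,0,0,0],
    [1,0,0,0,0]
  ]
}}

```text
time: 4.15
tool_pos: [0.5326, -0.2951, 0.1053]
ee_rot: [-0.679, 1.571, 2.736]
wrist_force: [0.9, 1.0, 0.6]
width: 0.0006
```

{"api": "carry_out", "payload": {
  "targets": [
    [1,0.1,0,0,0],
    [1,0.1,0,0,0],
    [1,0.1,0,0,0],
    [1,0,0,0,0],
    [1,0,0,0,0]
  ]
}}

```text
time: 4.65
tool_pos: [0.5328, -0.2952, 0.1029]
ee_rot: [2.185, 1.57, -0.683]
wrist_force: [-0.0, 0.3, 4.8]
width: 0.0009
```

{"api": "carry_out", "payload": {
  "targets": [
    [1,0.1,0,0,0],
    [1,0,0,0,0],
    [1,0,0,0,0]
  ]
}}

```text
time: 4.95
tool_pos: [0.5327, -0.2952, 0.1017]
ee_rot: [2.117, 1.57, -0.751]
wrist_force: [0.5, 0.6, 4.9]
width: 0.0005
```

Vertical force is 4.9 N with z at 0.102. That is above the bulb's 3 N threshold, so red is home. I'll lift off and go toward yellow.

{"api": "carry_out", "payload": {
  "targets": [
    [1,-0.2,0,0,0],
    [1,-0.4,0,0,0],
    [1,-0.8,0,0,0],
    [1,-2,0,0,0],
    [1,-3,0,0,0],
    [1,-3,0,0,0],
    [1,-1,0,0,0],
    [1,0,0,0,0]
  ]
}}

```text
time: 5.75
tool_pos: [0.5334, -0.2956, 0.2075]
ee_rot: [2.247, 1.567, -0.62]
wrist_force: [-0.0, -0.5, 0.3]
width: 0.0006
```

{"api": "carry_out", "payload": {
  "targets": [
    [1,0,-1.5,-0.3,0],
    [1,0,-2.8,-0.5,0],
    [1,0,-2.8,-0.5,0],
    [1,0,-2.8,-0.5,0],
    [1,0,-2.8,-0.5,0],
    [1,0,-2.8,-0.5,0],
    [1,0,-2.8,-0.5,0],
    [1,0,-2.8,-0.5,0],
    [1,0,-2.8,-0.5,0],
    [1,0,-2.8,-0.5,0],
    [1,0,-2.8,-0.5,0],
    [1,0,-2.8,-0.5,0],
    [1,0,-2.8,-0.5,0],
    [1,0,-2.8,-0.5,0],
    [1,0,-2.8,-0.5,0],
    [1,0,-2.8,-0.5,0],
    [1,0,-2.8,-0.5,0],
    [1,0,-2.8,-0.5,0],
    [1,0,0,0,0],
    [1,0,0,0,0]
  ]
}}

```text
time: 7.75
tool_pos: [0.483, 0.2016, 0.2034]
ee_rot: [0.165, 1.567, -2.701]
wrist_force: [0.5, 0.4, -0.4]
width: 0.0004
```

```bash
cat > look.py <<'E'
from h import *;from go import *
import sys
def see(c,guess,f,exp=None):
    w=robot.snapshot("wrist");pickle.dump(w,open(f,"wb"))
    q=w["pose"][:3,:3].T@(np.array(guess)-w["pose"][:3,3]);K=w["camera_matrix"]
    p=cv2.projectPoints(np.array([[q[0],-q[1],-q[2]]]),np.zeros(3),np.zeros(3),K,w["distortion"])[0][0,0]
    print('pred',p.round(0));u=topc(w["image"],c,(int(p[0]),int(p[1])),35);print(u,[plane(w,u[0],z).round(4) for z in(guess[2],)])
    return w,u[0]
E
python3 - <<'E'
from look import *
see('yellow',(.507,.2986,.111),'y1.pkl');print(shift((.507,.2986,.206)),robot.get_obs()["tool_pos"])
E
```

```text
pred [204. 171.]
(array([201.43517272, 169.02198295]), 371.5, ((201.34327697753906, 169.23880004882812), 11.725648880004883)) [array([0.5078, 0.3008, 0.111 ])]
[-0.23553257 -8.75870521 -4.90393153] [0.48350615 0.2010021  0.20385913]
```

{"api": "carry_out", "payload": {
  "targets": [
    [1,0,-2.2,-1.2,0],
    [1,0,-2.2,-1.2,0],
    [1,0,-2.2,-1.2,0],
    [1,0,-2.2,-1.2,0],
    [1,0,0,0,0],
    [1,0,0,0,0]
  ]
}}

```text
time: 8.4
tool_pos: [0.5069, 0.2978, 0.2047]
ee_rot: [0.632, 1.569, -2.237]
wrist_force: [0.3, -0.4, -0.9]
width: 0.0004
```

Run:
```python
from look import *
w,u=see('yellow',(.5078,.3008,.111),'y2.pkl')
a=pickle.load(open('y1.pkl','rb'));S=pickle.load(open("s0.pkl","rb"))
r=[ray(a,(201.4,169.0)),ray(w,u)]
p,e=tri(r);print(p,e,tri(r+[ray(S['top'],(159,270.9))]));print(shift((p[0],p[1],.126)),robot.get_obs()["tool_pos"])
```

```text
pred [318. 233.]
(array([318.52964206, 233.7712528 ]), 298.0, ((318.4545593261719, 233.63636779785156), 10.671745300292969)) [array([0.5076, 0.3006, 0.111 ])]
[0.50783958 0.30065221 0.11181078] [np.float64(7.542751623907839e-05), np.float64(7.542751623906806e-05)] (array([0.50715478, 0.30055667, 0.10859442]), [np.float64(0.0010255075193236517), np.float64(0.00017287202158755745), np.float64(0.000928921278926076)])
[ 7.89776733 -0.27844511 -0.17831796] [0.50694191 0.29759695 0.20498269]
```

{"api": "carry_out", "payload": {
  "targets": [
    [1,1.5,-0.3,-0.15,0],
    [1,2.0,0,0,0],
    [1,2.0,0,0,0],
    [1,1.5,0,0,0],
    [1,0.8,0,0,0],
    [1,0.4,0,0,0],
    [1,0.4,0,0,0],
    [1,0.2,0,0,0],
    [1,0.2,0,0,0],
    [1,0.2,0,0,0],
    [1,0.2,0,0,0],
    [1,0.2,0,0,0],
    [1,0.2,0,0,0],
    [1,0.2,0,0,0],
    [1,0,0,0,0],
    [1,0,0,0,0]
  ]
}}

```text
time: 10.05
tool_pos: [0.5076, 0.3024, 0.1052]
ee_rot: [0.703, 1.571, -2.165]
wrist_force: [0.2, -0.4, 0.1]
width: 0.0004
```

{"api": "carry_out", "payload": {
  "targets": [
    [1,0.1,0,0,0],
    [1,0.1,0,0,0],
    [1,0,0,0,0],
    [1,0,0,0,0]
  ]
}}

```text
time: 10.45
tool_pos: [0.5079, 0.3025, 0.1039]
ee_rot: [-3.015, 1.57, 0.4]
wrist_force: [-0.0, 0.1, 3.3]
width: 0.0008
```

{"api": "carry_out", "payload": {
  "targets": [
    [1,0.1,0,0,0],
    [1,0.1,0,0,0],
    [1,0,0,0,0],
    [1,0,0,0,0]
  ]
}}

```text
time: 10.85
tool_pos: [0.5078, 0.3025, 0.1017]
ee_rot: [-3.093, 1.57, 0.322]
wrist_force: [-0.3, 1.3, 4.3]
width: 0.0003
```

Yellow is home too: 4.3 N at z 0.1017. On to blue.

{"api": "carry_out", "payload": {
  "targets": [
    [1,-0.2,0,0,0],
    [1,-0.4,0,0,0],
    [1,-0.8,0,0,0],
    [1,-2,0,0,0],
    [1,-3,0,0,0],
    [1,-3,0,0,0],
    [1,-1,0,0,0],
    [1,0,2.2,-0.3,0],
    [1,0,2.2,-0.3,0],
    [1,0,2.2,-0.3,0],
    [1,0,2.2,-0.3,0],
    [1,0,2.2,-0.3,0],
    [1,0,2.2,-0.3,0],
    [1,0,0,0,0],
    [1,0,0,0,0]
  ]
}}

```text
time: 12.35
tool_pos: [0.5601, 0.1802, 0.2044]
ee_rot: [-0.353, 1.569, 3.062]
wrist_force: [-0.5, 1.0, -0.5]
width: 0.0003
```

Run:
```python
from look import *
w,u=see('blue',(.583,.135,.111),'b1.pkl');print(shift((.583,.1355,.206)),robot.get_obs()["tool_pos"])
```

```text
pred [387. 223.]
(array([386.46797781, 223.1265759 ]), 330.5, ((386.5, 223.25), 10.854247093200684)) [array([0.5829, 0.1351, 0.111 ])]
[-0.14112588  4.97521498 -0.98629926] [0.56004038 0.18072775 0.20463872]
```

{"api": "carry_out", "payload": {
  "targets": [
    [1,0,1.7,-0.3,0],
    [1,0,1.7,-0.3,0],
    [1,0,1.6,-0.4,0],
    [1,0,0,0,0],
    [1,0,0,0,0]
  ]
}}

```text
time: 12.9
tool_pos: [0.5841, 0.1341, 0.2053]
ee_rot: [-0.872, 1.57, 2.542]
wrist_force: [-0.2, 0.4, -0.2]
width: 0.0004
```

Run:
```python
from look import *
w,u=see('blue',(.583,.135,.111),'b2.pkl')
a=pickle.load(open('b1.pkl','rb'))
p,e=tri([ray(a,(386.5,223.1)),ray(w,u)]);print(p,e);print(shift((.583,.135,.126)),robot.get_obs()["tool_pos"])
```

```text
pred [321. 236.]
(array([320.55489614, 236.36498516]), 337.0, ((320.5, 236.5), 10.79361629486084)) [array([0.583, 0.135, 0.111])]
[0.58284543 0.13491275 0.11028063] [np.float64(3.1141984086734206e-05), np.float64(3.114198408684878e-05)]
[ 7.93623811 -0.05837394  0.0674595 ] [0.58383898 0.13459217 0.20536191]
```

Blue top is at (0.583, 0.135, 0.110). Same press as before.

{"api": "carry_out", "payload": {
  "targets": [
    [1,1.5,-0.05,0.05,0],
    [1,2.0,0,0,0],
    [1,2.0,0,0,0],
    [1,1.5,0,0,0],
    [1,0.8,0,0,0],
    [1,0.4,0,0,0],
    [1,0.4,0,0,0],
    [1,0.2,0,0,0],
    [1,0.2,0,0,0],
    [1,0.2,0,0,0],
    [1,0.2,0,0,0],
    [1,0.2,0,0,0],
    [1,0.2,0,0,0],
    [1,0.2,0,0,0],
    [1,0,0,0,0],
    [1,0,0,0,0]
  ]
}}

```text
time: 14.55
tool_pos: [0.5832, 0.1351, 0.1053]
ee_rot: [0.698, 1.571, -2.17]
wrist_force: [-0.1, -0.4, 0.4]
width: 0.0007
```

{"api": "carry_out", "payload": {
  "targets": [
    [1,0.1,0,0,0],
    [1,0.1,0,0,0],
    [1,0.1,0,0,0],
    [1,0,0,0,0],
    [1,0,0,0,0]
  ]
}}

```text
time: 15.05
tool_pos: [0.5834, 0.1351, 0.1029]
ee_rot: [2.858, 1.57, -0.01]
wrist_force: [0.1, 0.1, 3.1]
width: 0.0008
```

{"api": "carry_out", "payload": {
  "targets": [
    [1,0.1,0,0,0],
    [1,0.1,0,0,0],
    [1,0,0,0,0],
    [1,0,0,0,0]
  ]
}}

```text
time: 15.45
tool_pos: [0.5834, 0.1351, 0.1007]
ee_rot: [2.877, 1.57, 0.009]
wrist_force: [0.1, -0.2, 4.2]
width: 0.0003
```

{"api": "carry_out", "payload": {
  "targets": [
    [1,-0.2,0,0,0],
    [1,-0.4,0,0,0],
    [1,-0.8,0,0,0],
    [1,-2,0,0,0],
    [1,-3,0,0,0],
    [1,-3,0,0,0],
    [1,-1.2,0,0,0],
    [1,0,2.1,0.7,0],
    [1,0,2.1,0.7,0],
    [1,0,2.1,0.7,0],
    [1,0,2.1,0.7,0],
    [1,0,2.1,0.7,0],
    [1,0,2.1,0.7,0],
    [1,0,2.1,0.7,0],
    [1,0,2.1,0.7,0],
    [1,0,2.1,0.7,0],
    [1,0,2.1,0.7,0],
    [1,0,0,0,0],
    [1,0,0,0,0]
  ]
}}

```text
time: 17.35
tool_pos: [0.5721, -0.0857, 0.2054]
ee_rot: [-0.817, 1.569, 2.598]
wrist_force: [0.0, 1.0, -1.0]
width: 0.0003
```

Run:
```python
from look import *
w,u=see('green',(.5715,-.1252,.051),'g1.pkl');print(shift((.5715,-.1252,.206)),robot.get_obs()["tool_pos"])
S=pickle.load(open("s0.pkl","rb"));s=robot.snapshot("scene")
for c,a,t in(('red',(170,238),(.5317,-.296)),('yellow',(478,247),(.5078,.3006)),('blue',(389,262),(.583,.135))):
    z=[]
    for q in(S['scene'],s):
        _,k,A=blob(q['image'],c,a);v=k[:,1].min();x=k[k[:,1]<=v+1][:,0].mean();o,d=ray(q,(x,v));z.append(o[2]+d[2]*(t[0]-o[0])/d[0])
    print(c,np.round(z,4),'dz',round(z[1]-z[0],4))
i=np.hstack([q["image"][200:320,140:500] for q in(S['scene'],s)]);cv2.imwrite("pics/cmp.png",cv2.resize(np.vstack([i[:,:360],i[:,360:]]),(720,480))[:,:,::-1])
```

```text
pred [362. 231.]
(array([361.66189014, 230.5892187 ]), 488.5, ((361.5833435058594, 230.5833282470703), 12.92347526550293)) [array([ 0.5721, -0.1246,  0.051 ])]
[-0.03184492  3.82679729  1.15646834] [ 0.57227652 -0.08523001  0.20572147]
red [0.1123 0.1058] dz -0.0066
yellow [0.1144 0.1057] dz -0.0087
blue [0.1135 0.105 ] dz -0.0085
```

View pics/cmp.png

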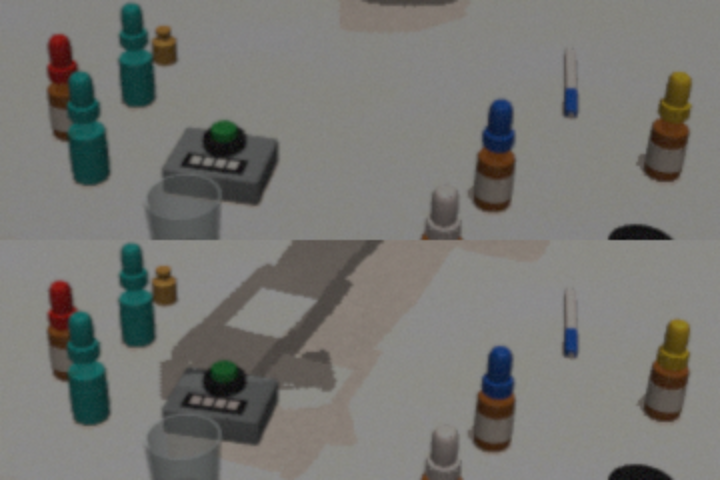

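Before and after: all three droppers now sit down on their shoulders with tops at about 0.105, and no bottle has moved. A second view of the key comes next.

{"api": "carry_out", "payload": {
  "targets": [
    [1,0,1.3,0.35,0],
    [1,0,1.3,0.4,0],
    [1,0,1.2,0.4,0],
    [1,0,0,0,0],
    [1,0,0,0,0]
  ]
}}

```text
time: 17.95
tool_pos: [0.5717, -0.1263, 0.2064]
ee_rot: [-1.624, 1.57, 1.79]
wrist_force: [0.6, 0.2, -0.0]
width: 0.0005
```

Run:
```python
from look import *
w,u=see('green',(.572,-.1248,.051),'g2.pkl')
a=pickle.load(open('g1.pkl','rb'));p,e=tri([ray(a,(361.66,230.59)),ray(w,u)]);print(p,e);print(shift((.572,-.1248,.06)),robot.get_obs()["tool_pos"])
```

```text
pred [320. 219.]
(array([320.49591837, 218.81530612]), 490.0, ((320.5671691894531, 218.76119995117188), 13.01694393157959)) [array([ 0.5723, -0.1248,  0.051 ])]
[ 0.57195871 -0.12481524  0.04984201] [np.float64(7.43618170114023e-05), np.float64(7.436181701152666e-05)]
[14.64382455 -0.09121181 -0.0544208 ] [ 0.57172785 -0.12587383  0.20643791]
```

{"api": "carry_out", "payload": {
  "targets": [
    [1,1.5,-0.1,-0.05,0],
    [1,2.5,0,0,0],
    [1,2.5,0,0,0],
    [1,2.5,0,0,0],
    [1,2.5,0,0,0],
    [1,2.0,0,0,0],
    [1,1.0,0,0,0],
    [1,0.3,0,0,0],
    [1,0.2,0,0,0],
    [1,0.2,0,0,0],
    [1,0.2,0,0,0],
    [1,0.1,0,0,0],
    [1,0.1,0,0,0],
    [1,0,0,0,0],
    [1,0,0,0,0]
  ]
}}

```text
time: 19.5
tool_pos: [0.5725, -0.1248, 0.0511]
ee_rot: [2.521, 1.569, -0.347]
wrist_force: [0.0, 0.0, 1.9]
width: 0.0006
```

{"api": "carry_out", "payload": {
  "targets": [
    [1,0.1,0,0,0],
    [1,0.1,0,0,0],
    [1,0.1,0,0,0],
    [1,0,0,0,0],
    [1,0,0,0,0]
  ]
}}

```text
time: 20.0
tool_pos: [0.5725, -0.1248, 0.0479]
ee_rot: [2.495, 1.57, -0.373]
wrist_force: [0.2, -0.2, 3.5]
width: 0.0002
```

{"api": "carry_out", "payload": {
  "targets": [
    [1,0.1,0,0,0],
    [1,0.05,0,0,0],
    [1,0,0,0,0],
    [1,0,0,0,0]
  ]
}}

```text
time: 20.4
tool_pos: [0.5724, -0.1248, 0.0463]
ee_rot: [2.49, 1.57, -0.378]
wrist_force: [1.9, -1.2, 5.0]
width: 0.0004
```

{"api": "carry_out", "payload": {
  "targets": [
    [1,0.05,0,0,0],
    [1,0,0,0,0]
  ]
}}

```text
time: 20.6
tool_pos: [0.5724, -0.1248, 0.0463]
ee_rot: [2.469, 1.569, -0.398]
wrist_force: [0.2, -0.1, 6.7]
width: 0.0007
```

The key is bottomed: z has stopped at 0.0463 and the force has risen to 6.7 N. I'll lift clear.

{"api": "carry_out", "payload": {
  "targets": [
    [1,-0.2,0,0,0],
    [1,-0.4,0,0,0],
    [1,-0.8,0,0,0],
    [1,-2,0,0,0],
    [1,-3,0,0,0],
    [1,-3,0,0,0],
    [1,-3,0,0,0],
    [1,-2.8,0,0,0],
    [1,0,0,3,0],
    [1,0,0,3,0],
    [1,0,0,3,0],
    [1,0,0,3,0],
    [1,0,0,0,0],
    [1,0,0,0,0],
    [1,0,0,0,0]
  ]
}}

```text
time: 22.1
tool_pos: [0.4567, -0.1567, 0.197]
ee_rot: [-0.923, 1.57, 2.492]
wrist_force: [-0.3, 0.4, 0.3]
width: 0.0003
```

Run:
```python
from look import *
S=pickle.load(open("s0.pkl","rb"));s=robot.snapshot("scene");t=robot.snapshot("top")
for c,a,b,p in(('red',(170,238),(484,261),(.5317,)),('yellow',(478,247),(162,272),(.5078,)),('blue',(389,262),(253,233),(.583,)),('green',(253,267),(388,244),(.572,))):
    z=[]
    for q in(S['scene'],s):
        _,k,A=blob(q['image'],c,a);v=k[:,1].min();x=k[k[:,1]<=v+1][:,0].mean();o,d=ray(q,(x,v));z.append(round(o[2]+d[2]*(p[0]-o[0])/d[0],4))
    print(c,z,[blob(q['image'],c,b,20)[0].round(1) for q in(S['top'],t)])
cv2.imwrite("pics/end.png",s["image"][:,:,::-1])
```

```text
Traceback (most recent call last):
  File "h.py", line 8, in blob
    cs,_=cv2.findContours(m,cv2.RETR_EXTERNAL,cv2.CHAIN_APPROX_NONE);k=max(cs,key=cv2.contourArea)
                                                                       ~~~^^^^^^^^^^^^^^^^^^^^^^^^
ValueError: max() iterable argument is empty
```

Run:
```python
from look import *
S=pickle.load(open("s0.pkl","rb"));s=robot.snapshot("scene");cv2.imwrite("pics/end.png",s["image"][:,:,::-1])
for c,a,p in(('red',(170,238),.5317),('yellow',(478,247),.5078),('blue',(389,262),.583),('green',(253,267),.572)):
    z=[]
    for q in(S['scene'],s):
        _,k,A=blob(q['image'],c,a);v=k[:,1].min();x=k[k[:,1]<=v+1][:,0].mean();o,d=ray(q,(x,v));z.append(round(o[2]+d[2]*(p-o[0])/d[0],4))
    print(c,z)
```

```text
red [np.float64(0.1123), np.float64(0.1058)]
yellow [np.float64(0.1144), np.float64(0.1058)]
blue [np.float64(0.1135), np.float64(0.105)]
green [np.float64(0.056), np.float64(0.056)]
```

View pics/end.png

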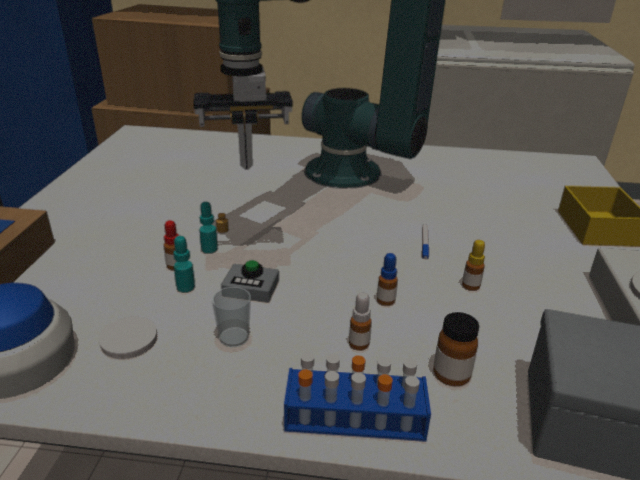

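In the end view the three bottles stand upright in place, with red at (171,245), blue at (388,280) and yellow at (475,265). The key at (252,268) is up, nothing else has moved and the arm is clear, so I'm handing in.

```bash
python3 -c "
from bench import robot
robot.close_job()"
```

```text
the job is handed in; nothing more can be done
```

I closed the red, yellow and blue droppers in that order with the shut fingertips. Then I pressed the green key to its stop, lifted clear and handed the job in at about 22 s of the 58 s allowed. No verdict is reported.

**Presses:** The last readings were about 4.9 N on red, 4.3 N on yellow and 4.2 N on blue, all above the 3 N at which a bulb starts to give. The fingertips ended 2–3 mm below the home height, so the bulbs were only lightly squashed. The key stopped at z = 0.0463 m with 6.7 N, which is about 5.7 mm of travel.

**Last checks:** In the scene camera, the bulb tops measure 105–106 mm, against 104 mm for fully home. The key is back at its starting height, the bottles stand upright where they were, and nothing else looks moved.

**What failed or disagreed:**
- **Top-camera check:** it found no coloured blob at one of its spots, probably because the arm was in the way. The end check therefore rests on the scene camera alone.
- **Scene-camera heights:** these run high, by about 4 mm on the key (56 mm against the stated 52 mm) and 1–2 mm on the bulbs. The wrist camera put the key at 50 mm.

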